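# Unstack the lids and cover each vessel with its own

### The job

The clean lids stand piled up in the steel tray: take the pile apart from the top, and put each lid straight onto its own vessel before you take the next, so that every beaker and the dish wears the lid of its size, seated fully home with its step inside the mouth. Set the lids down gently rather than dropping them, leave the glassware standing where it is, and don't disturb the stoppered flask or the amber bottle.

Things in the scene. Friction and masses are not known exactly. Their poses are not given: they have to be found in the camera images.
- lid_s: smallest of four white lids, top of the pile. Disc 48 mm wide, 6 mm thick; knob on top 14 mm wide, 14 mm tall; below a hollow ring step 14 mm deep, 27 mm wide, 23 mm at its foot; 25 g. Origin: centre of the step's foot; z up; knob 20 to 34 mm above it. Steps cover the knobs below; lids 20 mm apart. Home: disc on the rim, origin 14 mm below the rim.
- lid_m: second smallest of four white lids, second from the top. Disc 62 mm wide, 6 mm thick; knob on top 14 mm wide, 14 mm tall; below a hollow ring step 14 mm deep, 35 mm wide, 31 mm at its foot; 35 g. Origin: centre of the step's foot; z up; knob 20 to 34 mm above it. Steps cover the knobs below; lids 20 mm apart. Home: disc on the rim, origin 14 mm below the rim.
- lid_l: second largest of four white lids, third from the top. Disc 83 mm wide, 6 mm thick; knob on top 14 mm wide, 14 mm tall; below a hollow ring step 14 mm deep, 50 mm wide, 46 mm at its foot; 60 g. Origin: centre of the step's foot; z up; knob 20 to 34 mm above it. Steps cover the knobs below; lids 20 mm apart. Home: disc on the rim, origin 14 mm below the rim.
- lid_d: largest of four white lids, bottom of the pile, in a 125 mm steel tray with a 9 mm rim. Disc 104 mm wide, 6 mm thick; knob on top 14 mm wide, 14 mm tall; below a hollow ring step 14 mm deep, 76 mm wide, 72 mm at its foot; 100 g. Origin: centre of the step's foot; z up; knob 20 to 34 mm above it. Steps cover the knobs below; lids 20 mm apart. Home: disc on the rim, origin 14 mm below the rim.
- beaker_small: the small glass beaker, 44 mm across the rim, 56 mm tall; clear mouth 32 mm, round with a slight pouring lip; loose, upright, within reach (like glassware far right is not meant). Origin: centre of its underside; z up.
- beaker_medium: the medium glass beaker, 54 mm across the rim, 68 mm tall; clear mouth 41 mm, round with a slight pouring lip; loose, upright, within reach (like glassware far right is not meant). Origin: centre of its underside; z up.
- beaker_large: the large glass beaker, 72 mm across the rim, 92 mm tall; clear mouth 57 mm, round with a slight pouring lip; loose, upright, within reach (like glassware far right is not meant). Origin: centre of its underside; z up.
- dish: the low, wide glass dish (crystallising dish), 93 mm across the rim, 50 mm tall; clear mouth 84 mm; loose, upright, within reach (like glassware far right is not meant). Origin: centre of its underside; z up.
- stoppered_flask: bystander: conical glass flask with a stopper, 59 mm across, 117 mm tall, loose. Origin: centre of its underside; z up.
- dropper_bottle: bystander: small amber bottle with a black cap, 37 mm across, 84 mm tall, loose. Origin: centre of its underside; z up. Between it and the flask tall instruments (titrator, stirrer) stand behind the work, from x = 0.64 m on (y -0.2 to 0.25 m): carry round in front of them, about 0.43 m from the base axis.
Not all that is in view belongs to the job. Leave any green, turquoise or yellow look-alike of the lid_m alone.

How it is judged (in metres and radians):
On the way, in this order (a step that is already met when the one before it is completed fails the run):
1. the smallest lid is seated on the small beaker and let go (z of lid_s in the frame of beaker_small between 0.038 and 0.046 m and horizontal distance between lid_s and beaker_small below 0.009 m and angle between lid_s's own z axis and vertical below 0.1 rad and contact force between lid_s and the fingers below 0.05 N and linear speed of lid_s below 0.02 m/s), for 0.2 s.
2. the second smallest lid is seated on the medium beaker and let go (z of lid_m in the frame of beaker_medium between 0.05 and 0.058 m and horizontal distance between lid_m and beaker_medium below 0.009 m and angle between lid_m's own z axis and vertical below 0.1 rad and contact force between lid_m and the fingers below 0.05 N and linear speed of lid_m below 0.02 m/s), for 0.2 s.
3. the second largest lid is seated on the large beaker and let go (z of lid_l in the frame of beaker_large between 0.074 and 0.082 m and horizontal distance between lid_l and beaker_large below 0.009 m and angle between lid_l's own z axis and vertical below 0.1 rad and contact force between lid_l and the fingers below 0.05 N and linear speed of lid_l below 0.02 m/s), for 0.2 s.
4. the largest lid is seated on the dish and let go (z of lid_d in the frame of dish between 0.032 and 0.04 m and horizontal distance between lid_d and dish below 0.009 m and angle between lid_d's own z axis and vertical below 0.1 rad and contact force between lid_d and the fingers below 0.05 N and linear speed of lid_d below 0.02 m/s), for 0.2 s.
At the end, for the whole second after the job is handed in: Each lid on the vessel of its size: centred within 9 mm, within 4 mm of the height at which its disc lies on the rim, level within 0.1 rad, let go and at rest; every vessel upright within 0.1 rad and within 30 mm of where it stood (all of step 1 and all of step 2 and all of step 3 and all of step 4 and angle between each of beaker_small, beaker_medium, beaker_large, dish's own z axis and vertical below 0.1 rad and distance of each of beaker_small, beaker_medium, beaker_large, dish from where it was at the start of the episode below 0.03 m); the robot touches nothing.
It fails at once if a lid falls freely (is dropped from more than about a centimetre) ((linear speed of lid_s above 0.45 m/s and contact force between lid_s and anything else below 0.02 N) or (linear speed of lid_m above 0.45 m/s and contact force between lid_m and anything else below 0.02 N) or (linear speed of lid_l above 0.45 m/s and contact force between lid_l and anything else below 0.02 N) or (linear speed of lid_d above 0.45 m/s and contact force between lid_d and anything else below 0.02 N)).
It fails at once if the stoppered flask or the amber bottle is moved by more than 20 mm or tipped (distance of any of stoppered_flask, dropper_bottle from where it was at the start of the episode above 0.02 m or angle between any of stoppered_flask, dropper_bottle's own z axis and vertical above 0.2 rad).
It fails at once if a vessel is knocked over (angle between any of beaker_small, beaker_medium, beaker_large, dish's own z axis and vertical above 0.5 rad).
It also fails if it takes over 128 s, if anything falls off the work surface, if the arm or the gripper's body presses on something with over 40 N, if the wrist force passes 120 N, or if a joint passes its speed limit or range.

### The arm

A 6-joint arm with a two-finger parallel gripper is mounted at the origin on a cart in front of the work surface, level with it; the furniture and walls round the work are solid. World frame = base frame: x ahead of the robot, y to its left, z up, the work surface at z = 0. Lengths are in m, angles in degrees, forces in N, time in s.
With the tool pointing down it reaches from about 0.425 to 0.95 m from the base axis. Payload 3.5 kg.
Tool frame: the origin (TCP) lies at the very end of the fingers, on their centre line; the grasp point (between the pads) lies 19 mm behind it; z points along the fingers, y is the line along which they close (so a half turn about z gives the same grasp; the last joint's range is limited). The gripper opens to 85 mm and grips with 20 to 120 N. Pads are 22 mm wide; open, the fingers measure 114 mm over their backs; the gripper's body (76 mm by 85 mm) begins 54 mm behind the grasp point. The pads swing forward as they close: fully open they stand 13 mm farther back than shut.
Start: joints at [-73.453, 16.404, 90.338, -0, 73.258, -8.594], TCP at [0.287, -0.611, 0.231] pointing down, gripper open.
Joint ranges: [-158.93, 158.93], [-51.34, 127.21], [12.03, 142.37], [-87.48, 267.48], [13.55, 161.25], [-162.69, 162.69]. Speed limits (degrees/s): [159.86, 159.86, 180, 180, 180, 180].

### API

Orientations are given as a 3x3 rotation matrix whose columns are the frame's x, y, z axes.
In Python, from bench import r, grab_frame, get_calibration gives the robot as it stands.
- The arm moves only by the tool jog_arm, never from a script. Its argument "commands" is text: rows parted by semicolons, each of 5 numbers parted by spaces: the closure, from -1 (fully open) to 1 (shut), then the shift along the tool's x, y, z in mm, then the turn about the tool's z in rad. A call has exactly 5 rows; each row is the pose to reach, as a shift and turn from the pose commanded when the call began, along the tool's axes at that moment; what a row does not reach only later rows make up. A row lasts 1/12 s, in which the tool goes at most 41.7 mm and 7.16 degrees, less where a joint would pass 70% of its speed; a pose out of reach is approached as far as the arm can. A call with a gripper value outside its range is refused whole. The fingers move at their own pace and stop on an object; the grip force is fixed at half the most. Time passes only in rows, so rows that repeat a pose let the fingers close, or fill a call up. It gives the time, the measured TCP pose, the force, the opening and the grip force at its end, in the units of the state.
- r.read_state(): the state, without advancing time (a new reading comes with each control period).
- grab_frame(name): name is "scene" or "top" or "wrist"; returns (picture, depth): 420x560x3 uint8, red, green, blue; 420x560 float32, m along the optical axis (not along the pixel's ray), 0 where there is no reading.
- get_calibration(name): a dict with "fx", "fy", "cx", "cy" (pixels), "T" (4x4, takes a point from camera to world coordinates); the wrist camera has in their place "hand_eye" (4x4, takes a point from camera to tool coordinates, whose origin is the TCP and whose axes are the flange's). Camera axes: x right, y down, z forward; pixel columns grow to the right and rows downward; lengths in m; the calibration is good to about 2 mm. A picture is of the moment at which its call begins: read the wrist's pose just before it. get_calibration takes no time and is no camera call.
- r.close_job(): hands the job in; it is judged then, once.
The state is a dict: "time_s": time; "q": joint angles; "qvel": joint speeds; "joint_efforts": joint torques, N m; "ee_pos": TCP position; "orientation": TCP orientation; "wrist_force": force on the tool from outside, world axes, zero at the start; "torque": the same for the moment, N m; "grip_width": finger opening in m; "finger_force": force on a finger pad.
Only numpy, scipy, OpenCV 4.12 (cv2) and the standard library are available. Lean on these libraries where they do the work, as an engineer would, in place of code of your own. Each camera call takes 0.05 s, during which the arm holds its last target. There are 200 camera calls.

## Working session

There is one attempt and no reset: what is moved stays moved. The work goes in short steps, Python scripts to look and compute and a tool call to move; the robot and the scene stay as the last step left them, time stands still between calls to the robot, and variables do not carry over. Pictures are saved under pics/ and viewed, at most 14 in all, crops included, and the job is handed in when it is done.

Besides the shell and the picture viewer there is one more tool, called after "Emit:" by a JSON object that holds its "fn" and its "kwargs", one argument or row to a line. jog_arm: Moves the arm, as the interface text tells. Its arguments: {"type":"object","properties":{"commands":{"type":"string"}},"required":["commands"]}

```bash
ls; mkdir -p pics
python3 - <<'E'
from bench import r, grab_frame, get_calibration
import cv2, numpy as np
s=r.read_state();print(s['time_s'],s['ee_pos'],s['orientation'],s['grip_width'])
for n in ("scene","top"):
    p,d=grab_frame(n);cv2.imwrite(f"pics/{n}0.png",p[:,:,::-1]);np.save(f"{n}0.npy",d);np.save(f"{n}0rgb.npy",p)
    c=get_calibration(n);print(n,c)
print(get_calibration("wrist"))
E
```

```text
pics
0.0 [ 0.28662619 -0.61041095  0.22996057] [[ 9.05262801e-01  4.24851567e-01 -6.37695585e-04]
 [ 4.24851890e-01 -9.05260166e-01  2.21423016e-03]
 [ 3.63438743e-04 -2.27538637e-03 -9.99997345e-01]] 0.08527685987909156
scene {'fx': 406.5922578956858, 'fy': 406.5922578956858, 'cx': 278.1591987358257, 'cy': 215.24413087108468, 'T': array([[-0.65613862, -0.46743174,  0.59244382, -0.09397447],
       [-0.75463829,  0.40456743, -0.51657163,  0.54060602],
       [ 0.00177851, -0.78602339, -0.6181942 ,  0.72138509],
       [ 0.        ,  0.        ,  0.        ,  1.        ]])}
top {'fx': 493.1486347095872, 'fy': 493.1486347095872, 'cx': 275.017994139558, 'cy': 204.87888127576696, 'T': array([[-0.02031908, -0.99795585,  0.06059086,  0.42448799],
       [-0.99978209,  0.01999138, -0.00600983,  0.01650439],
       [ 0.00478626, -0.06069977, -0.99814459,  1.3829096 ],
       [ 0.        ,  0.        ,  0.        ,  1.        ]])}
{'fx': 372.19867220809044, 'fy': 372.19867220809044, 'cx': 273.24783176979105, 'cy': 206.18941355083294, 'hand_eye': array([[-7.81919034e-04, -9.55839769e-01, -2.93887266e-01,
         7.51731704e-02],
       [ 9.99999413e-01, -9.67851433e-04,  4.87235519e-04,
         1.05506689e-03],
       [-7.50158298e-04, -2.93886713e-01,  9.55839964e-01,
        -1.42406357e-01],
       [ 0.00000000e+00,  0.00000000e+00,  0.00000000e+00,
         1.00000000e+00]])}
```

View pics/top0.png

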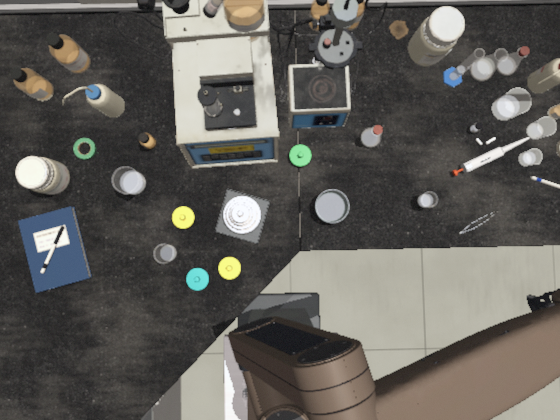

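View pics/scene0.png

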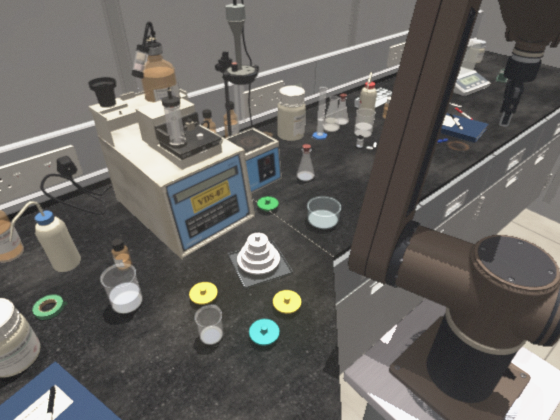

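The top view shows the pile at (241,213), the large beaker at about (128,181), the dish at (331,206) and glass beakers at (165,254) and (428,200). It also shows the flask at (371,136), the amber bottle at (147,141), and coloured look-alikes at (183,217), (229,268), (197,279) and (300,155). Next I'll measure them.

```bash
cat > h.py <<'E'
from bench import r, grab_frame, get_calibration
import cv2, numpy as np
def T_of(name,s=None):
    c=get_calibration(name)
    if name!="wrist": return c,c["T"]
    B=np.eye(4);B[:3,:3]=s["orientation"];B[:3,3]=s["ee_pos"];return c,B@c["hand_eye"]
def at_z(c,T,u,v,z):
    d=T[:3,:3]@np.array([(u-c["cx"])/c["fx"],(v-c["cy"])/c["fy"],1]);o=T[:3,3]
    return o+d*(z-o[2])/d[2]
def ortho(img,c,T,x,y,z,half=.07,n=280):
    # orthographic patch of plane z: up = +x, left = +y
    R=T[:3,:3].T;g=(np.arange(n)+.5)/n*2-1
    Y,X=np.meshgrid(y-g*half,x-g*half)
    P=np.stack([X,Y,np.full_like(X,z)],-1)-T[:3,3];P=P@R.T
    return cv2.remap(img,(c["fx"]*P[...,0]/P[...,2]+c["cx"]).astype('f4'),(c["fy"]*P[...,1]/P[...,2]+c["cy"]).astype('f4'),cv2.INTER_CUBIC)
E
python3 - <<'E'
from h import *
c,T=T_of("top");p=np.load("top0rgb.npy");d=np.load("top0.npy")
tiles=[]
for n,u,v,z,D in [("large",128,181,.092,.072),("A",165,254,.068,.054),("B",428,200,.056,.044),("dish",331,206,.05,.093),("pile",241,213,.094,.014),("flask",371,136,.117,.02),("amber",147,141,.084,.037),("A as small",165,254,.056,.044)]:
    P=at_z(c,T,u,v,z);k=d[v-12:v+13,u-12:u+13]
    h=[ (T[:3,3]+T[:3,:3]@(np.array([(uu-c["cx"])/c["fx"],(vv-c["cy"])/c["fy"],1])*d[vv,uu]))[2] for uu in range(u-12,u+13) for vv in range(v-12,v+13) if d[vv,uu]>0]
    print(n,P.round(4),np.hypot(*P[:2]).round(3),"depth z max/95/median",np.round([max(h),np.percentile(h,95),np.median(h)],3))
    t=ortho(p,c,T,P[0],P[1],z,.06,200);t=np.ascontiguousarray(t)
    cv2.putText(t,n,(5,15),0,.5,(255,255,0),1)
    for k in range(0,200,33): cv2.line(t,(k,194),(k,200),(255,0,0),1)
    for k in range(12): # dashed nominal circle
        cv2.ellipse(t,(100,100),(int(D/2/.12*200),)*2,0,k*30,k*30+5,(255,0,0),1)
    tiles.append(t)
cv2.imwrite("pics/m1.png",np.vstack([np.hstack(tiles[:4]),np.hstack(tiles[4:])])[:,:,::-1])
E
```

```text
large [0.5734 0.3935 0.092 ] 0.695 depth z max/95/median [0.095 0.09  0.037]
A [0.3796 0.303  0.068 ] 0.486 depth z max/95/median [0.072 0.067 0.003]
B [ 0.51   -0.4049  0.056 ] 0.651 depth z max/95/median [0.061 0.054 0.003]
dish [ 0.4993 -0.1431  0.05  ] 0.519 depth z max/95/median [0.054 0.022 0.003]
pile [0.4832 0.0981 0.094 ] 0.493 depth z max/95/median [0.098 0.086 0.062]
flask [ 0.6755 -0.2439  0.117 ] 0.718 depth z max/95/median [0.121 0.115 0.023]
amber [0.6801 0.3452 0.084 ] 0.763 depth z max/95/median [0.089 0.084 0.002]
A as small [0.3792 0.3056 0.056 ] 0.487 depth z max/95/median [0.072 0.067 0.003]
```

View pics/m1.png

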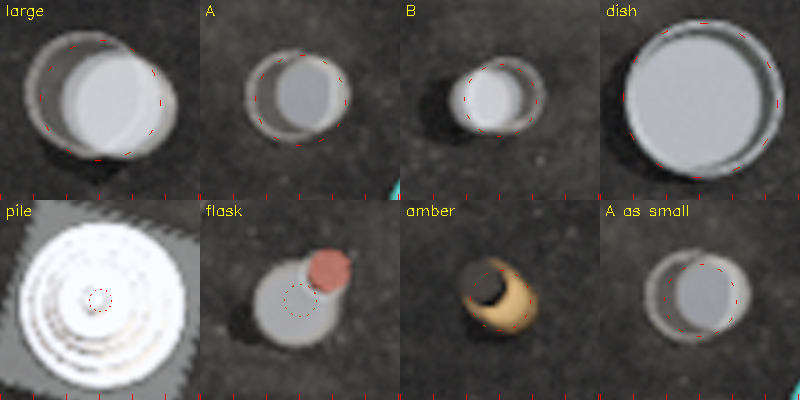

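Depth shows rim heights of 92 mm for the beaker at (128,181), so that is the large one. The one at (165,254) reads 68 mm (medium) and the one at (428,200) reads 56 mm (small). The other candidates are glassware at far right (u>460), which the task excludes. The montage confirms the rim sizes. Next I move over the small beaker for a close look.

Emit:
{"fn": "jog_arm", "kwargs": {
  "commands": "-1 40 -9 -4 0.1; -1 80 -18 -8 0.2; -1 120 -27 -12 0.3; -1 160 -36 -16 0.4; -1 200 -45 -20 0.438"
}}

```text
time_s: 0.52
ee_pos: [0.4497, -0.4838, 0.2508]
orientation: [[1.0, -0.004, -0.001], [-0.004, -1.0, 0.001], [-0.001, -0.001, -1.0]]
wrist_force: [0.8, -0.2, 0.4]
grip_width: 0.0856
finger_force: 0.0
```

Emit:
{"fn": "jog_arm", "kwargs": {
  "commands": "-1 30 -22 0 0; -1 60 -45 0 0; -1 95 -74 0 0; -1 95 -74 0 0; -1 95 -74 0 0"
}}

```text
time_s: 0.93
ee_pos: [0.5453, -0.4089, 0.2505]
orientation: [[1.0, 0.005, -0.001], [0.005, -1.0, 0.001], [-0.001, -0.001, -1.0]]
wrist_force: [-0.3, -0.1, -0.7]
grip_width: 0.0853
finger_force: 0.0
```

```bash
cat >> h.py <<'E'
def look(tag,targets):
    """targets: name,(x,y guess),z,D. Saves ortho tile with nominal circle, and fits the rim by maximising edge strength on a circle."""
    s=r.read_state();c,T=T_of("wrist",s);p,d=grab_frame("wrist");np.save(f"{tag}.npy",p);np.save(f"{tag}d.npy",d);np.save(f"{tag}T.npy",T)
    tiles=[]
    for n,x,y,z,D in targets:
        t=ortho(p,c,T,x,y,z,.07,280)  # 0.5 mm/px
        g=cv2.GaussianBlur(cv2.cvtColor(t,cv2.COLOR_RGB2GRAY),(0,0),1.5).astype('f4')
        gx=cv2.Sobel(g,cv2.CV_32F,1,0);gy=cv2.Sobel(g,cv2.CV_32F,0,1)
        a=np.linspace(0,2*np.pi,180,endpoint=False);best=(0,)
        for i in range(-30,31):
            for j in range(-30,31):
                for rr in (D/2/.0005+np.array([-2,-1,0,1])):
                    u=140+i+rr*np.cos(a);v=140+j+rr*np.sin(a);ui=np.clip(u.round().astype(int),0,279);vi=np.clip(v.round().astype(int),0,279)
                    q=np.minimum(np.abs(gx[vi,ui]*np.cos(a)+gy[vi,ui]*np.sin(a)),60).mean()
                    if q>best[0]: best=(q,i,j,rr)
        q,i,j,rr=best;print(n,"centre",round(x-j*.0005,4),round(y-i*.0005,4),"D",rr*.001,"score",round(float(q),1))
        t=np.ascontiguousarray(t);cv2.circle(t,(140+i,140+j),2,(255,0,0),-1)
        for k in range(18): cv2.ellipse(t,(140+i,140+j),(int(rr),)*2,0,k*20,k*20+4,(255,0,0),1)
        cv2.putText(t,n,(5,15),0,.5,(255,255,0),1);tiles.append(t)
    return np.hstack(tiles)
def zmap(tag,lo,hi):
    """world points of the wrist frame with lo<z<hi"""
    c=get_calibration("wrist");T=np.load(f"{tag}T.npy");d=np.load(f"{tag}d.npy");v,u=np.nonzero(d>0);k=d[v,u]
    P=np.stack([(u-c["cx"])/c["fx"]*k,(v-c["cy"])/c["fy"]*k,k],1)@T[:3,:3].T+T[:3,3]
    return P[(P[:,2]>lo)&(P[:,2]<hi)]
E
python3 - <<'E'
from h import *
t=look("w1",[("small",.514,-.41,.056,.044)])
cv2.imwrite("pics/w1.png",np.hstack([cv2.resize(np.load("w1.npy"),(373,280)),t])[:,:,::-1])
P=zmap("w1",.048,.064);P=P[np.hypot(P[:,0]-.514,P[:,1]+.41)<.04];print(len(P),(P.max(0)+P.min(0))/2,np.ptp(P,0))
E
```

```text
small centre 0.516 -0.4105 D 0.045 score 53.8
586 [ 0.51387467 -0.41113463  0.05282307] [0.04413865 0.0430633  0.00963441]
```

View pics/w1.png

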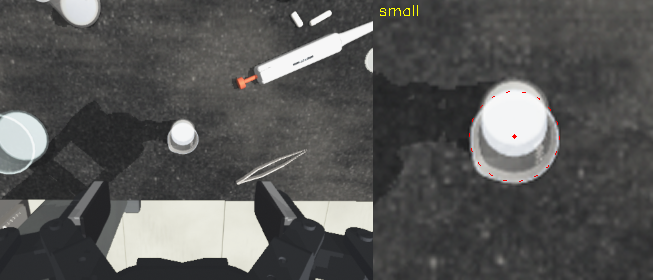

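The wrist picture shows the small beaker at (182,137) px in the half-size view. The rim fit agrees with the depth: centre about (0.5145, -0.4105). Next is the pile, passing over the dish.

Emit:
{"fn": "jog_arm", "kwargs": {
  "commands": "-1 -4 -41 0 0; -1 -8 -82 0 0; -1 -12 -123 0 0; -1 -17 -164 0 0; -1 -17 -205 0 0"
}}

```text
time_s: 1.4
ee_pos: [0.5245, -0.2063, 0.2509]
orientation: [[1.0, -0.003, -0.001], [-0.003, -1.0, -0.0], [-0.001, 0.0, -1.0]]
wrist_force: [1.0, 0.6, 0.3]
grip_width: 0.0851
finger_force: 0.0
```

Run:
```python
from h import *
t=look("w2",[("dish",.5,-.145,.05,.093)])
P=zmap("w2",.044,.058);P=P[np.hypot(P[:,0]-.5,P[:,1]+.145)<.06];print(len(P),(P.max(0)+P.min(0))/2,np.ptp(P,0));np.save("t2.npy",t)
```

```text
dish centre 0.5035 -0.147 D 0.093 score 60.0
1466 [ 0.5018717  -0.1477365   0.04800281] [0.09231164 0.09175074 0.00798025]
```

Emit:
{"fn": "jog_arm", "kwargs": {
  "commands": "-1 -4 -41 0 0; -1 -8 -82 0 0; -1 -12 -123 0 0; -1 -15 -164 0 0; -1 -15 -205 0 0"
}}

```text
time_s: 1.87
ee_pos: [0.5103, -0.0014, 0.2513]
orientation: [[1.0, -0.002, 0.0], [-0.002, -1.0, -0.001], [0.0, 0.001, -1.0]]
wrist_force: [0.1, -0.7, -0.2]
grip_width: 0.0857
finger_force: 0.0
```

Emit:
{"fn": "jog_arm", "kwargs": {
  "commands": "-1 0 -41 0 0; -1 0 -82 0 0; -1 0 -100 0 0; -1 0 -100 0 0; -1 0 -100 0 0"
}}

```text
time_s: 2.28
ee_pos: [0.5112, 0.0979, 0.2512]
orientation: [[1.0, 0.001, -0.0], [0.001, -1.0, -0.001], [-0.0, 0.001, -1.0]]
wrist_force: [0.4, 0.1, 0.7]
grip_width: 0.0855
finger_force: 0.0
```

Run:
```python
from h import *
print(r.read_state()['ee_pos'])
t=look("w3",[("pile",.4835,.1,.094,.014)])
for lo,hi in((.088,.105),(.068,.081),(.048,.061),(.028,.041)):
    P=zmap("w3",lo,hi);P=P[np.hypot(P[:,0]-.4835,P[:,1]-.1)<.06];print(lo,len(P),((P.max(0)+P.min(0))/2).round(4),np.ptp(P,0).round(4),np.median(P,0).round(4))
cv2.imwrite("pics/w3.png",np.hstack([t,np.load("t2.npy")])[:,:,::-1])
```

```text
[0.51122546 0.09794752 0.25116228]
pile centre 0.4865 0.1 D 0.012 score 57.8
0.088 228 [0.4857 0.1    0.0927] [0.0132 0.0129 0.0095] [0.4865 0.0995 0.0953]
0.068 405 [0.4859 0.1001 0.0784] [0.0466 0.0469 0.0053] [0.4918 0.0987 0.0807]
0.048 276 [0.4891 0.0998 0.0587] [0.0547 0.0602 0.0045] [0.5048 0.097  0.0606]
0.028 450 [0.4853 0.0998 0.0391] [0.0823 0.0812 0.0038] [0.5059 0.1029 0.0406]
```

View pics/w3.png

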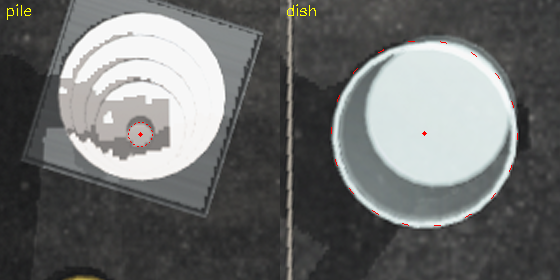

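Left tile: the knob is at (140,134), giving the pile centre (0.486, 0.100) with its top at about 0.095. Right tile: the dish rim fits, giving (0.502, -0.147). Both agree with the given sizes.

Emit:
{"fn": "jog_arm", "kwargs": {
  "commands": "0.3 -25 -2 20 0; 0.3 -25 -2 60 0; 0.3 -25 -2 100 0; 0.3 -25 -2 120 0; 0.3 -25 -2 130 0"
}}

```text
time_s: 2.75
ee_pos: [0.4837, 0.0985, 0.1173]
orientation: [[1.0, -0.002, -0.007], [-0.002, -1.0, -0.0], [-0.007, 0.0, -1.0]]
wrist_force: [-0.7, -0.2, -0.1]
grip_width: 0.0299
finger_force: 0.0
```

Emit:
{"fn": "jog_arm", "kwargs": {
  "commands": "0.3 0 0 10 0; 0.3 0 0 20 0; 0.3 0 0 30 0; 0.3 0 0 38 0; 0.3 0 0 38 0"
}}

```text
time_s: 3.17
ee_pos: [0.4857, 0.1005, 0.0822]
orientation: [[1.0, 0.001, -0.002], [0.001, -1.0, -0.0], [-0.002, 0.0, -1.0]]
wrist_force: [-0.2, 0.3, -0.0]
grip_width: 0.0298
finger_force: 0.0
```

Emit:
{"fn": "jog_arm", "kwargs": {
  "commands": "1 0 0 0 0; 1 0 0 0 0; 1 0 0 0 0; 1 0 0 0 0; 1 0 0 0 0"
}}

```text
time_s: 3.58
ee_pos: [0.4867, 0.1008, 0.0839]
orientation: [[1.0, 0.001, 0.001], [0.001, -1.0, -0.0], [0.001, 0.0, -1.0]]
wrist_force: [0.6, 0.1, 1.7]
grip_width: 0.011
finger_force: 58.6
```

Emit:
{"fn": "jog_arm", "kwargs": {
  "commands": "1 0 0 -6 0; 1 0 0 -14 0; 1 0 0 -25 0; 1 0 0 -40 0; 1 0 0 -60 0"
}}

```text
time_s: 4.0
ee_pos: [0.4856, 0.1007, 0.1439]
orientation: [[1.0, 0.001, -0.002], [0.001, -1.0, 0.0], [-0.002, -0.0, -1.0]]
wrist_force: [0.5, 0.1, -0.7]
grip_width: 0.0111
finger_force: 58.5
```

Run:
```python
from h import *
s=r.read_state();print(s['ee_pos'],s['grip_width'],s['finger_force'])
p,d=grab_frame("wrist");cv2.imwrite("pics/w4.png",p[:,:,::-1])
```

```text
[0.48557637 0.10070701 0.14390811] 0.011084317761275378 58.539127707481384
```

View pics/w4.png

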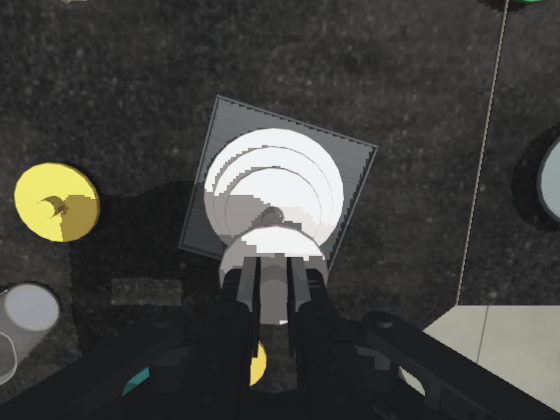

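The picture shows lid_s hanging level between the fingers at (273,275). Three lids remain on the pile. Carrying it to the small beaker.

Emit:
{"fn": "jog_arm", "kwargs": {
  "commands": "1 2 25 -15 0; 1 4 62 -36 0; 1 6 102 -36 0; 1 9 142 -36 0; 1 12 180 -36 0"
}}

```text
time_s: 4.47
ee_pos: [0.4989, -0.0813, 0.1811]
orientation: [[1.0, 0.001, 0.003], [0.001, -1.0, -0.001], [0.003, 0.001, -1.0]]
wrist_force: [0.7, 1.1, -1.0]
grip_width: 0.0106
finger_force: 58.6
```

Emit:
{"fn": "jog_arm", "kwargs": {
  "commands": "1 4 40 0 0; 1 8 80 0 0; 1 12 120 0 0; 1 14 160 0 0; 1 17 200 0 0"
}}

```text
time_s: 4.88
ee_pos: [0.5155, -0.2815, 0.1802]
orientation: [[1.0, 0.0, 0.001], [0.0, -1.0, -0.001], [0.001, 0.001, -1.0]]
wrist_force: [1.1, 1.1, -0.5]
grip_width: 0.0109
finger_force: 58.6
```

Emit:
{"fn": "jog_arm", "kwargs": {
  "commands": "1 0 40 0 0; 1 0 80 0 0; 1 0 115 0 0; 1 0 131 0 0; 1 0 131 0 0"
}}

```text
time_s: 5.3
ee_pos: [0.5151, -0.4145, 0.18]
orientation: [[1.0, -0.003, 0.001], [-0.003, -1.0, -0.002], [0.001, 0.002, -1.0]]
wrist_force: [0.2, 0.0, -0.2]
grip_width: 0.0107
finger_force: 58.7
```

Emit:
{"fn": "jog_arm", "kwargs": {
  "commands": "1 0 0 20 0; 1 0 0 45 0; 1 0 0 65 0; 1 0 0 75 0; 1 0 0 75 0"
}}

```text
time_s: 5.72
ee_pos: [0.5144, -0.4078, 0.1012]
orientation: [[1.0, 0.002, -0.004], [0.002, -1.0, 0.005], [-0.004, -0.005, -1.0]]
wrist_force: [-1.1, -0.0, -0.2]
grip_width: 0.0108
finger_force: 58.7
```

```bash
cat >> h.py <<'E'
def lidcheck(tag,rimz,xy,R):
    """held lid's disc (known D) against the vessel: centres from depth"""
    s=r.read_state();c,T=T_of("wrist",s);p,d=grab_frame("wrist");np.save(f"{tag}d.npy",d);np.save(f"{tag}T.npy",T);np.save(f"{tag}.npy",p)
    print("tcp",s['ee_pos'].round(4) if hasattr(s['ee_pos'],'round') else s['ee_pos'],"w",s['grip_width'])
    P=zmap(tag,rimz-.006,rimz+.005);P=P[np.hypot(P[:,0]-xy[0],P[:,1]-xy[1])<R+.006]
    if len(P)>10:
        f=lambda q:np.hypot(P[:,0]-q[0],P[:,1]-q[1])-R
        from scipy.optimize import least_squares
        o=P[np.hypot(P[:,0]-xy[0],P[:,1]-xy[1])>R-.006]
        q=least_squares(lambda q:np.hypot(o[:,0]-q[0],o[:,1]-q[1])-R+.0015,xy,loss='soft_l1',f_scale=.001).x
        print("rim pts",len(o),"centre",q.round(4),"extent",o.min(0).round(4),o.max(0).round(4))
E
python3 - <<'E'
from h import *
lidcheck("w5",.056,(.5145,-.4105),.022)
cv2.imwrite("pics/w5.png",np.load("w5.npy")[:,:,::-1])
E
```

```text
tcp [ 0.5144 -0.4078  0.1012] w 0.010752177410268658
rim pts 653 centre [ 0.5144 -0.4108] extent [ 0.5108 -0.433   0.0501] [ 0.5363 -0.3888  0.0572]
```

View pics/w5.png

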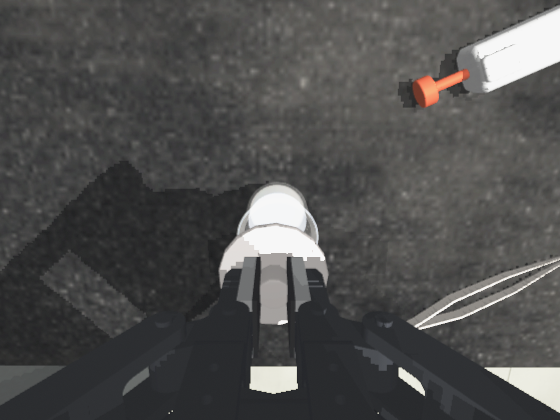

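The rim at (278,230) sits about 3 mm right of the lid at (273,275). That may be residual sway, so I'll settle and recheck while lowering a little.

Emit:
{"fn": "jog_arm", "kwargs": {
  "commands": "1 0 0 4 0; 1 0 0 4 0; 1 0 0 4 0; 1 0 0 4 0; 1 0 0 4 0"
}}

```text
time_s: 6.18
ee_pos: [0.516, -0.4106, 0.1013]
orientation: [[1.0, 0.001, 0.001], [0.001, -1.0, -0.001], [0.001, 0.001, -1.0]]
wrist_force: [0.7, 0.3, -0.8]
grip_width: 0.0108
finger_force: 58.7
```

Run:
```python
from h import *
lidcheck("w6",.056,(.5145,-.4105),.022);print(r.read_state()['ee_pos'])
```

```text
tcp [ 0.516  -0.4106  0.1013] w 0.010816247166410595
rim pts 599 centre [ 0.5144 -0.4108] extent [ 0.5143 -0.4327  0.0501] [ 0.5364 -0.3891  0.0576]
[ 0.51592871 -0.41052697  0.10106836]
```

Emit:
{"fn": "jog_arm", "kwargs": {
  "commands": "1 -1 0 8 0; 1 -1 0 16 0; 1 -1 0 22 0; 1 -1 0 27 0; 1 -1 0 32 0"
}}

```text
time_s: 6.65
ee_pos: [0.5143, -0.4099, 0.0669]
orientation: [[1.0, 0.001, -0.001], [0.001, -1.0, 0.001], [-0.001, -0.001, -1.0]]
wrist_force: [-0.3, -0.6, 0.4]
grip_width: 0.0107
finger_force: 58.7
```

Emit:
{"fn": "jog_arm", "kwargs": {
  "commands": "1 0 0 0 0; 1 0 0 1 0; 1 0 0 2 0; 1 0 0 3 0; 1 0 0 3 0"
}}

```text
time_s: 7.07
ee_pos: [0.5148, -0.4104, 0.0655]
orientation: [[1.0, 0.001, 0.0], [0.001, -1.0, -0.0], [0.0, 0.0, -1.0]]
wrist_force: [0.4, -0.3, -0.1]
grip_width: 0.011
finger_force: 58.7
```

Emit:
{"fn": "jog_arm", "kwargs": {
  "commands": "1 0 0 1 0; 1 0 0 1 0; 1 0 0 2 0; 1 0 0 2 0; 1 0 0 2 0"
}}

```text
time_s: 7.48
ee_pos: [0.5149, -0.4105, 0.0638]
orientation: [[1.0, 0.001, 0.0], [0.001, -1.0, -0.001], [0.0, 0.001, -1.0]]
wrist_force: [-0.4, -0.1, 0.7]
grip_width: 0.0109
finger_force: 58.8
```

Emit:
{"fn": "jog_arm", "kwargs": {
  "commands": "1 0 0 1 0; 1 0 0 1 0; 1 0 0 1 0; 1 0 0 1 0; 1 0 0 1 0"
}}

```text
time_s: 7.9
ee_pos: [0.5152, -0.4107, 0.0637]
orientation: [[1.0, 0.001, 0.001], [0.001, -1.0, -0.001], [0.001, 0.001, -1.0]]
wrist_force: [-1.3, -0.3, 4.2]
grip_width: 0.0111
finger_force: 59.1
```

Contact shows 4 N at TCP 0.0637, so the disc is on the rim. Releasing.

Emit:
{"fn": "jog_arm", "kwargs": {
  "commands": "0.4 0 0 0 0; 0.3 0 0 0 0; 0.3 0 0 0 0; 0.3 0 0 -2 0; 0.3 0 0 -10 0"
}}

```text
time_s: 8.32
ee_pos: [0.5136, -0.4092, 0.0705]
orientation: [[1.0, 0.001, -0.003], [0.001, -1.0, 0.003], [-0.003, -0.003, -1.0]]
wrist_force: [-0.1, 0.8, 0.3]
grip_width: 0.03
finger_force: 0.0
```

Emit:
{"fn": "jog_arm", "kwargs": {
  "commands": "0.3 0 0 -15 0; 0.3 0 0 -50 0; 0.3 0 0 -85 0; 0.3 0 0 -105 0; 0.3 0 0 -105 0"
}}

```text
time_s: 8.73
ee_pos: [0.5175, -0.4132, 0.1868]
orientation: [[1.0, 0.001, 0.01], [0.001, -1.0, -0.011], [0.01, 0.011, -1.0]]
wrist_force: [1.3, -0.7, 0.2]
grip_width: 0.0299
finger_force: 0.0
```

Run:
```python
from h import *
s=r.read_state();print(s['ee_pos'],s['grip_width'])
t=look("w7",[("lid_s",.5145,-.4105,.062,.048)])
for lo,hi in((.069,.082),(.056,.068)):
    P=zmap("w7",lo,hi);P=P[np.hypot(P[:,0]-.5145,P[:,1]+.4105)<.035];print(len(P),(P.max(0)+P.min(0))/2,np.ptp(P,0),np.median(P,0))
cv2.imwrite("pics/w7.png",np.hstack([t,cv2.resize(np.load("w7.npy"),(373,280))])[:,:,::-1])
```

```text
[ 0.51751559 -0.41320275  0.18682603] 0.029904102952148577
lid_s centre 0.514 -0.4115 D 0.047 score 59.9
308 [ 0.51368991 -0.41162277  0.07302297] [0.01340023 0.01312307 0.00796591] [ 0.51465056 -0.41161275  0.07516161]
2697 [ 0.51368106 -0.41152418  0.06200269] [0.04742589 0.04706608 0.01182185] [ 0.51623531 -0.41162469  0.06142494]
```

View pics/w7.png

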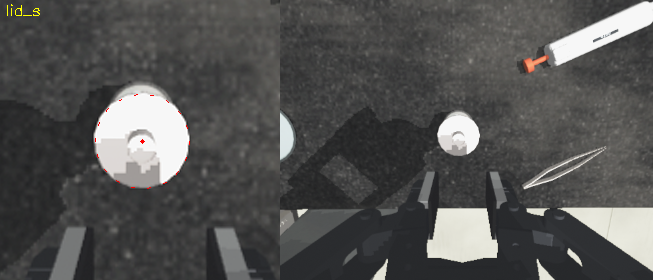

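lid_s is seated: disc top at 0.0615 (nominal 0.062), centred at (0.514, -0.4115). Back to the pile for lid_m.

Emit:
{"fn": "jog_arm", "kwargs": {
  "commands": "0.3 -2 -40 0 0; 0.3 -5 -81 0 0; 0.3 -8 -122 0 0; 0.3 -11 -163 0 0; 0.3 -14 -204 0 0"
}}

```text
time_s: 9.2
ee_pos: [0.4993, -0.2041, 0.1763]
orientation: [[1.0, 0.0, -0.002], [0.0, -1.0, 0.001], [-0.002, -0.001, -1.0]]
wrist_force: [1.0, -0.1, -0.1]
grip_width: 0.0299
finger_force: 0.0
```

Emit:
{"fn": "jog_arm", "kwargs": {
  "commands": "0.3 -3 -41 0 0; 0.3 -6 -82 0 0; 0.3 -9 -123 0 0; 0.3 -12 -164 0 0; 0.3 -14 -205 0 0"
}}

```text
time_s: 9.62
ee_pos: [0.4849, 0.0007, 0.1766]
orientation: [[1.0, 0.0, -0.001], [0.0, -1.0, 0.0], [-0.001, -0.0, -1.0]]
wrist_force: [0.5, 0.9, 0.1]
grip_width: 0.0297
finger_force: 0.0
```

Emit:
{"fn": "jog_arm", "kwargs": {
  "commands": "0.3 0 -40 0 0; 0.3 0 -80 0 0; 0.3 0 -102 10 0; 0.3 0 -102 30 0; 0.3 0 -102 50 0"
}}

```text
time_s: 10.03
ee_pos: [0.486, 0.1025, 0.127]
orientation: [[1.0, 0.004, 0.001], [0.004, -1.0, 0.0], [0.001, -0.0, -1.0]]
wrist_force: [0.5, -0.7, -0.9]
grip_width: 0.0303
finger_force: 0.0
```

Emit:
{"fn": "jog_arm", "kwargs": {
  "commands": "0.3 0 0 0 0; 0.3 0 0 0 0; 0.3 0 0 0 0; 0.3 0 0 0 0; 0.3 0 0 0 0"
}}

```text
time_s: 10.45
ee_pos: [0.4872, 0.1004, 0.1287]
orientation: [[1.0, 0.0, 0.002], [0.0, -1.0, 0.0], [0.002, -0.0, -1.0]]
wrist_force: [0.4, -0.0, 0.2]
grip_width: 0.0299
finger_force: 0.0
```

Run:
```python
from h import *
s=r.read_state();print(s['ee_pos'],s['grip_width'])
t=look("w8",[("pile",.486,.1,.062,.062)])
for lo,hi in((.07,.085),(.056,.0645),(.039,.0445)):
    P=zmap("w8",lo,hi);P=P[np.hypot(P[:,0]-.486,P[:,1]-.1)<.05];print(len(P),((P.max(0)+P.min(0))/2).round(4),np.ptp(P,0).round(4),np.median(P,0).round(4))
```

```text
[0.48719562 0.10035228 0.12871203] 0.029872528001429942
pile centre 0.4865 0.101 D 0.06 score 43.1
481 [0.486  0.1001 0.0738] [0.0137 0.0138 0.0072] [0.4869 0.1001 0.0754]
7227 [0.486  0.0999 0.0605] [0.0613 0.061  0.008 ] [0.489  0.1001 0.0616]
4066 [0.4854 0.1002 0.0414] [0.0828 0.0825 0.0048] [0.5076 0.1001 0.0416]
```

Emit:
{"fn": "jog_arm", "kwargs": {
  "commands": "0.3 -1 0 20 0; 0.3 -1 0 40 0; 0.3 -1 0 55 0; 0.3 -1 0 65 0; 0.3 -1 0 65 0"
}}

```text
time_s: 10.92
ee_pos: [0.4854, 0.1005, 0.062]
orientation: [[1.0, 0.0, -0.001], [0.0, -1.0, 0.0], [-0.001, -0.0, -1.0]]
wrist_force: [-0.6, -0.2, 0.1]
grip_width: 0.0302
finger_force: 0.0
```

Emit:
{"fn": "jog_arm", "kwargs": {
  "commands": "1 0 0 0 0; 1 0 0 0 0; 1 0 0 0 0; 1 0 0 0 0; 1 0 0 0 0"
}}

```text
time_s: 11.33
ee_pos: [0.4858, 0.1007, 0.063]
orientation: [[1.0, 0.001, 0.002], [0.001, -1.0, 0.0], [0.002, -0.0, -1.0]]
wrist_force: [0.2, 1.0, 1.3]
grip_width: 0.0109
finger_force: 58.6
```

Emit:
{"fn": "jog_arm", "kwargs": {
  "commands": "1 0 0 -6 0; 1 0 0 -14 0; 1 0 0 -25 0; 1 0 0 -45 0; 1 0 0 -75 0"
}}

```text
time_s: 11.75
ee_pos: [0.4833, 0.1007, 0.1365]
orientation: [[1.0, 0.001, -0.005], [0.001, -1.0, -0.0], [-0.005, 0.0, -1.0]]
wrist_force: [-0.3, -0.2, -0.2]
grip_width: 0.0109
finger_force: 58.5
```

Emit:
{"fn": "jog_arm", "kwargs": {
  "commands": "1 -20 -25 -25 0; 1 -45 -55 -40 0; 1 -70 -88 -40 0; 1 -90 -120 -40 0; 1 -103 -140 -40 0"
}}

```text
time_s: 12.17
ee_pos: [0.3804, 0.2427, 0.1791]
orientation: [[1.0, 0.002, 0.002], [0.002, -1.0, 0.002], [0.002, -0.002, -1.0]]
wrist_force: [0.1, 0.2, -0.9]
grip_width: 0.0113
finger_force: 58.6
```

Emit:
{"fn": "jog_arm", "kwargs": {
  "commands": "1 0 0 0 0; 1 0 0 0 0; 1 0 0 0 0; 1 0 0 0 0; 1 0 0 0 0"
}}

```text
time_s: 12.58
ee_pos: [0.3829, 0.2398, 0.1775]
orientation: [[1.0, -0.001, 0.0], [-0.001, -1.0, -0.0], [0.0, 0.0, -1.0]]
wrist_force: [-0.6, -0.8, -0.4]
grip_width: 0.0106
finger_force: 58.7
```

Run:
```python
from h import *
lidcheck("w9",.068,(.3826,.309),.027)
c=get_calibration("wrist")
cv2.imwrite("pics/w9.png",np.load("w9.npy")[:,:,::-1])
```

```text
tcp [0.3829 0.2398 0.1775] w 0.01058530304915099
rim pts 1239 centre [0.3841 0.3065] extent [0.357  0.2802 0.062 ] [0.4102 0.3342 0.0692]
```

View pics/w9.png

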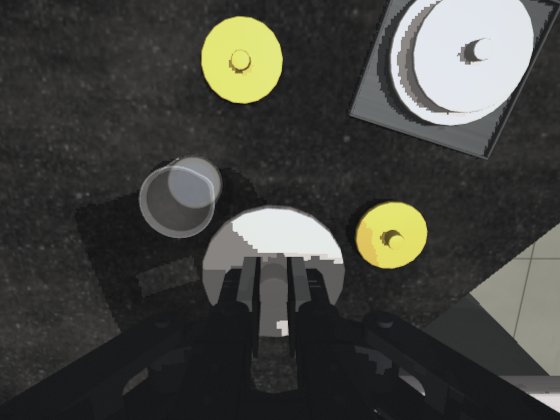

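lid_m is held level at (273,270). The medium beaker's rim is at (177,200) px, giving a centre of (0.384, 0.307).

Emit:
{"fn": "jog_arm", "kwargs": {
  "commands": "1 1 -30 0 0; 1 1 -60 0 0; 1 1 -67 0 0; 1 1 -67 20 0; 1 1 -67 50 0"
}}

```text
time_s: 13.05
ee_pos: [0.3862, 0.309, 0.1302]
orientation: [[1.0, 0.001, 0.007], [0.001, -1.0, 0.003], [0.007, -0.003, -1.0]]
wrist_force: [0.6, 0.1, -1.2]
grip_width: 0.0107
finger_force: 58.8
```

Emit:
{"fn": "jog_arm", "kwargs": {
  "commands": "1 0 0 15 0; 1 0 0 20 0; 1 0 0 22 0; 1 0 0 22 0; 1 0 0 22 0"
}}

```text
time_s: 13.47
ee_pos: [0.3842, 0.3078, 0.1066]
orientation: [[1.0, 0.0, 0.002], [0.0, -1.0, 0.001], [0.002, -0.001, -1.0]]
wrist_force: [-0.5, -0.2, -0.3]
grip_width: 0.0112
finger_force: 58.8
```

Run:
```python
from h import *
lidcheck("w10",.068,(.384,.307),.027)
```

```text
tcp [0.3842 0.3078 0.1066] w 0.011210786764203323
rim pts 556 centre [0.3837 0.3063] extent [0.3944 0.2811 0.0622] [0.4101 0.3303 0.0692]
```

Emit:
{"fn": "jog_arm", "kwargs": {
  "commands": "1 0 1 8 0; 1 0 1 15 0; 1 0 1 20 0; 1 0 1 24 0; 1 0 1 27 0"
}}

```text
time_s: 13.93
ee_pos: [0.3827, 0.3064, 0.0774]
orientation: [[1.0, 0.001, -0.001], [0.001, -1.0, -0.001], [-0.001, 0.001, -1.0]]
wrist_force: [-0.0, 0.5, -0.9]
grip_width: 0.0109
finger_force: 58.8
```

Emit:
{"fn": "jog_arm", "kwargs": {
  "commands": "1 0 0 1 0; 1 0 0 2 0; 1 0 0 2 0; 1 0 0 2 0; 1 0 0 2 0"
}}

```text
time_s: 14.35
ee_pos: [0.3833, 0.3068, 0.0766]
orientation: [[1.0, 0.001, 0.001], [0.001, -1.0, 0.0], [0.001, -0.0, -1.0]]
wrist_force: [0.4, 0.3, 0.3]
grip_width: 0.0108
finger_force: 58.8
```

Emit:
{"fn": "jog_arm", "kwargs": {
  "commands": "1 0 0 1 0; 1 0 0 1 0; 1 0 0 1 0; 1 0 0 1 0; 1 0 0 1 0"
}}

```text
time_s: 14.77
ee_pos: [0.3831, 0.3066, 0.0754]
orientation: [[1.0, 0.001, 0.0], [0.001, -1.0, 0.0], [0.0, -0.0, -1.0]]
wrist_force: [-0.2, -0.5, -0.1]
grip_width: 0.0107
finger_force: 58.7
```

Emit:
{"fn": "jog_arm", "kwargs": {
  "commands": "1 0 0 1 0; 1 0 0 1 0; 1 0 0 1 0; 1 0 0 1 0; 1 0 0 1 0"
}}

```text
time_s: 15.18
ee_pos: [0.3834, 0.3067, 0.0748]
orientation: [[1.0, 0.001, 0.001], [0.001, -1.0, 0.0], [0.001, -0.0, -1.0]]
wrist_force: [-0.4, -0.4, 5.0]
grip_width: 0.011
finger_force: 59.2
```

Emit:
{"fn": "jog_arm", "kwargs": {
  "commands": "0.4 0 0 0 0; 0.3 0 0 0 0; 0.3 0 0 0 0; 0.3 0 0 -2 0; 0.3 0 0 -10 0"
}}

```text
time_s: 15.6
ee_pos: [0.3819, 0.306, 0.083]
orientation: [[1.0, 0.001, -0.003], [0.001, -1.0, -0.002], [-0.003, 0.002, -1.0]]
wrist_force: [-0.0, -0.5, -0.8]
grip_width: 0.0302
finger_force: 0.0
```

Emit:
{"fn": "jog_arm", "kwargs": {
  "commands": "0.3 0 0 -15 0; 0.3 0 0 -50 0; 0.3 0 0 -85 0; 0.3 0 0 -85 0; 0.3 0 0 -85 0"
}}

```text
time_s: 16.02
ee_pos: [0.3849, 0.3076, 0.1729]
orientation: [[1.0, 0.001, 0.006], [0.001, -1.0, 0.003], [0.006, -0.003, -1.0]]
wrist_force: [-1.1, 0.5, -0.6]
grip_width: 0.0299
finger_force: 0.0
```

Run:
```python
from h import *
s=r.read_state();print(s['ee_pos'],s['grip_width'])
t=look("w11",[("lid_m",.384,.307,.074,.062)]);np.save("t11.npy",t)
for lo,hi in((.082,.094),(.069,.080)):
    P=zmap("w11",lo,hi);P=P[np.hypot(P[:,0]-.384,P[:,1]-.307)<.04];print(len(P),((P.max(0)+P.min(0))/2).round(4),np.ptp(P,0).round(4),np.median(P,0).round(4))
```

```text
[0.38487173 0.30761268 0.17289139] 0.029854041208869538
lid_m centre 0.384 0.3065 D 0.06 score 60.0
365 [0.3833 0.3058 0.0857] [0.0139 0.0131 0.0073] [0.3841 0.3058 0.0873]
5688 [0.3833 0.3055 0.0744] [0.0613 0.0611 0.0107] [0.3862 0.3058 0.0735]
```

lid_m is seated: disc top at 0.0735 (nominal 0.074), centred. Back for lid_l.

Emit:
{"fn": "jog_arm", "kwargs": {
  "commands": "0.3 17 34 0 0; 0.3 34 68 0 0; 0.3 51 102 0 0; 0.3 68 136 0 0; 0.3 85 170 10 0"
}}

```text
time_s: 16.48
ee_pos: [0.4689, 0.1352, 0.1595]
orientation: [[1.0, 0.001, 0.001], [0.001, -1.0, 0.0], [0.001, -0.0, -1.0]]
wrist_force: [1.4, 0.2, 0.3]
grip_width: 0.0299
finger_force: 0.0
```

Emit:
{"fn": "jog_arm", "kwargs": {
  "commands": "0.3 18 36 10 0; 0.3 18 36 35 0; 0.3 18 36 55 0; 0.3 18 36 55 0; 0.3 18 36 55 0"
}}

```text
time_s: 16.9
ee_pos: [0.4841, 0.1006, 0.1019]
orientation: [[1.0, 0.0, -0.006], [0.0, -1.0, 0.0], [-0.006, -0.0, -1.0]]
wrist_force: [0.4, 0.1, 0.6]
grip_width: 0.0294
finger_force: 0.0
```

Emit:
{"fn": "jog_arm", "kwargs": {
  "commands": "0.3 0 0 0 0; 0.3 0 0 0 0; 0.3 0 0 0 0; 0.3 0 0 0 0; 0.3 0 0 0 0"
}}

```text
time_s: 17.32
ee_pos: [0.4867, 0.101, 0.1052]
orientation: [[1.0, 0.001, 0.002], [0.001, -1.0, -0.0], [0.002, 0.0, -1.0]]
wrist_force: [0.3, 0.4, 0.3]
grip_width: 0.0297
finger_force: 0.0
```

Run:
```python
from h import *
s=r.read_state();print(s['ee_pos'],s['grip_width'])
t=look("w12",[("pile",.486,.1,.042,.083)])
for lo,hi in((.05,.065),(.036,.0445)):
    P=zmap("w12",lo,hi);P=P[np.hypot(P[:,0]-.486,P[:,1]-.1)<.05];print(len(P),((P.max(0)+P.min(0))/2).round(4),np.ptp(P,0).round(4),np.median(P,0).round(4))
```

```text
[0.4866777  0.10101388 0.10519854] 0.029657869447115234
pile centre 0.487 0.103 D 0.084 score 41.6
499 [0.4855 0.1002 0.0541] [0.0137 0.0135 0.0079] [0.4865 0.1002 0.0554]
13192 [0.4855 0.0999 0.0406] [0.0826 0.0823 0.0079] [0.4908 0.1002 0.0416]
```

Down from 0.105 to 0.0435: 61 mm.

Emit:
{"fn": "jog_arm", "kwargs": {
  "commands": "0.3 -1 1 20 0; 0.3 -1 1 38 0; 0.3 -1 1 52 0; 0.3 -1 1 61 0; 0.3 -1 1 61 0"
}}

```text
time_s: 17.78
ee_pos: [0.4847, 0.0997, 0.0422]
orientation: [[1.0, 0.001, -0.002], [0.001, -1.0, 0.0], [-0.002, -0.0, -1.0]]
wrist_force: [0.3, 0.3, -0.3]
grip_width: 0.0298
finger_force: 0.0
```

Emit:
{"fn": "jog_arm", "kwargs": {
  "commands": "1 0 0 0 0; 1 0 0 0 0; 1 0 0 0 0; 1 0 0 0 0; 1 0 0 0 0"
}}

```text
time_s: 18.2
ee_pos: [0.4858, 0.0997, 0.044]
orientation: [[1.0, 0.001, 0.001], [0.001, -1.0, -0.0], [0.001, 0.0, -1.0]]
wrist_force: [-0.0, -0.4, 2.0]
grip_width: 0.011
finger_force: 58.7
```

Emit:
{"fn": "jog_arm", "kwargs": {
  "commands": "1 0 0 -6 0; 1 0 0 -14 0; 1 0 0 -25 0; 1 0 0 -50 0; 1 0 0 -90 0"
}}

```text
time_s: 18.62
ee_pos: [0.4823, 0.0997, 0.1315]
orientation: [[1.0, 0.001, -0.008], [0.001, -1.0, 0.0], [-0.008, -0.0, -1.0]]
wrist_force: [0.8, -0.5, -0.8]
grip_width: 0.011
finger_force: 58.6
```

Emit:
{"fn": "jog_arm", "kwargs": {
  "commands": "1 10 -20 -30 0; 1 20 -50 -50 0; 1 32 -85 -66 0; 1 44 -122 -66 0; 1 56 -160 -66 0"
}}

```text
time_s: 19.03
ee_pos: [0.5427, 0.2615, 0.2032]
orientation: [[1.0, 0.0, 0.006], [0.0, -1.0, 0.001], [0.006, -0.001, -1.0]]
wrist_force: [0.1, -0.7, -0.9]
grip_width: 0.0109
finger_force: 58.6
```

Emit:
{"fn": "jog_arm", "kwargs": {
  "commands": "1 8 -30 0 0; 1 8 -40 0 0; 1 8 -40 0 0; 1 8 -40 0 0; 1 8 -40 0 0"
}}

```text
time_s: 19.45
ee_pos: [0.5488, 0.2985, 0.1995]
orientation: [[1.0, 0.0, -0.0], [0.0, -1.0, -0.001], [-0.0, 0.001, -1.0]]
wrist_force: [0.5, 0.0, -1.0]
grip_width: 0.0108
finger_force: 58.7
```

Emit:
{"fn": "jog_arm", "kwargs": {
  "commands": "1 0 0 0 0; 1 0 0 0 0; 1 0 0 0 0; 1 0 0 0 0; 1 0 0 0 0"
}}

```text
time_s: 19.87
ee_pos: [0.5492, 0.2993, 0.1994]
orientation: [[1.0, 0.0, 0.0], [0.0, -1.0, -0.0], [0.0, 0.0, -1.0]]
wrist_force: [-0.1, -0.5, -0.6]
grip_width: 0.0109
finger_force: 58.7
```

Run:
```python
from h import *
lidcheck("w13",.092,(.5765,.4025),.036)
cv2.imwrite("pics/w13.png",np.load("w13.npy")[:,:,::-1])
```

```text
tcp [0.5492 0.2993 0.1994] w 0.010854769560283417
rim pts 1739 centre [0.5799 0.4003] extent [0.5418 0.3647 0.086 ] [0.6161 0.4362 0.0935]
```

View pics/w13.png

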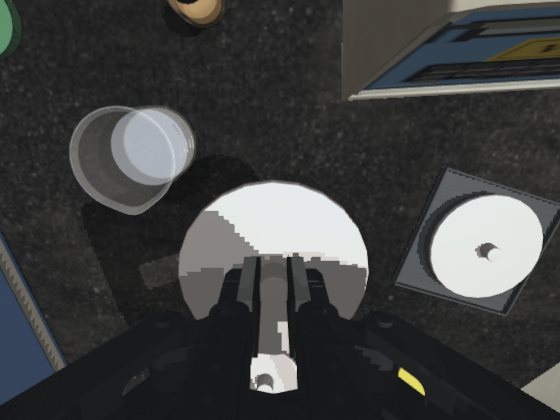

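lid_l is held level at (273,260). The large beaker's rim is at (120,157) px with its lip toward the robot; its centre is (0.580, 0.4003).

Emit:
{"fn": "jog_arm", "kwargs": {
  "commands": "1 10 -35 0 0; 1 20 -70 0 0; 1 31 -101 0 0; 1 31 -101 20 0; 1 31 -101 45 0"
}}

```text
time_s: 20.33
ee_pos: [0.582, 0.4036, 0.1571]
orientation: [[1.0, 0.003, 0.006], [0.003, -1.0, 0.003], [0.006, -0.003, -1.0]]
wrist_force: [1.0, -0.5, -0.2]
grip_width: 0.0108
finger_force: 58.8
```

Emit:
{"fn": "jog_arm", "kwargs": {
  "commands": "1 0 0 15 0; 1 0 0 20 0; 1 0 0 22 0; 1 0 0 22 0; 1 0 0 22 0"
}}

```text
time_s: 20.75
ee_pos: [0.5809, 0.4009, 0.1341]
orientation: [[1.0, 0.0, 0.002], [0.0, -1.0, 0.001], [0.002, -0.001, -1.0]]
wrist_force: [-0.3, 0.2, -0.8]
grip_width: 0.0108
finger_force: 58.8
```

Run:
```python
from h import *
lidcheck("w14",.092,(.580,.4003),.036)
```

```text
tcp [0.5809 0.4009 0.1341] w 0.010817388789452043
rim pts 299 centre [0.5808 0.4009] extent [0.6079 0.3811 0.0871] [0.6162 0.4237 0.0934]
```

From 0.134 down to a seat at about 0.100.

Emit:
{"fn": "jog_arm", "kwargs": {
  "commands": "1 0 0 8 0; 1 0 0 16 0; 1 0 0 22 0; 1 0 0 27 0; 1 0 0 30 0"
}}

```text
time_s: 21.22
ee_pos: [0.5793, 0.4004, 0.1006]
orientation: [[1.0, 0.001, -0.002], [0.001, -1.0, -0.001], [-0.002, 0.001, -1.0]]
wrist_force: [-0.5, 0.5, -0.3]
grip_width: 0.0108
finger_force: 58.8
```

Emit:
{"fn": "jog_arm", "kwargs": {
  "commands": "1 0 0 1 0; 1 0 0 2 0; 1 0 0 3 0; 1 0 0 3 0; 1 0 0 3 0"
}}

```text
time_s: 21.63
ee_pos: [0.5803, 0.4009, 0.1]
orientation: [[1.0, 0.001, 0.001], [0.001, -1.0, 0.0], [0.001, -0.0, -1.0]]
wrist_force: [-0.6, -0.9, 1.9]
grip_width: 0.0107
finger_force: 59.1
```

Emit:
{"fn": "jog_arm", "kwargs": {
  "commands": "1 0 0 1 0; 1 0 0 1 0; 1 0 0 1 0; 1 0 0 1 0; 1 0 0 1 0"
}}

```text
time_s: 22.05
ee_pos: [0.5806, 0.401, 0.0998]
orientation: [[1.0, 0.001, 0.001], [0.001, -1.0, 0.0], [0.001, -0.0, -1.0]]
wrist_force: [-1.2, -1.2, 5.4]
grip_width: 0.0107
finger_force: 59.4
```

Contact where expected. Releasing.

Emit:
{"fn": "jog_arm", "kwargs": {
  "commands": "0.4 0 0 0 0; 0.3 0 0 0 0; 0.3 0 0 0 0; 0.3 0 0 -2 0; 0.3 0 0 -10 0"
}}

```text
time_s: 22.47
ee_pos: [0.5788, 0.4002, 0.1063]
orientation: [[1.0, 0.001, -0.004], [0.001, -1.0, -0.002], [-0.004, 0.002, -1.0]]
wrist_force: [-0.1, 0.0, 0.5]
grip_width: 0.0303
finger_force: 0.0
```

Emit:
{"fn": "jog_arm", "kwargs": {
  "commands": "0.3 0 0 -15 0; 0.3 0 0 -50 0; 0.3 0 0 -85 0; 0.3 0 0 -85 0; 0.3 0 0 -85 0"
}}

```text
time_s: 22.88
ee_pos: [0.5823, 0.402, 0.1998]
orientation: [[1.0, 0.001, 0.009], [0.001, -1.0, 0.004], [0.009, -0.004, -1.0]]
wrist_force: [0.7, 0.5, -0.1]
grip_width: 0.03
finger_force: 0.0
```

Run:
```python
from h import *
s=r.read_state();print(s['ee_pos'],s['grip_width'])
t=look("w15",[("lid_l",.58,.4005,.098,.083)])
for lo,hi in((.106,.12),(.093,.104)):
    P=zmap("w15",lo,hi);P=P[np.hypot(P[:,0]-.58,P[:,1]-.4)<.05];print(len(P),((P.max(0)+P.min(0))/2).round(4),np.ptp(P,0).round(4),np.median(P,0).round(4))
```

```text
[0.58227323 0.40199886 0.1997546 ] 0.029952095477030767
lid_l centre 0.5815 0.401 D 0.082 score 60.0
357 [0.5801 0.3996 0.1099] [0.0143 0.0133 0.0078] [0.5807 0.3996 0.1112]
10267 [0.58   0.3996 0.0984] [0.0827 0.0819 0.0108] [0.5831 0.3996 0.0975]
```

lid_l is seated: disc top at 0.0975 (nominal 0.098), centred. Back for lid_d.

Emit:
{"fn": "jog_arm", "kwargs": {
  "commands": "0.3 -15 35 0 0; 0.3 -30 70 0 0; 0.3 -45 105 0 0; 0.3 -60 140 0 0; 0.3 -72 176 0 0"
}}

```text
time_s: 23.35
ee_pos: [0.5059, 0.2233, 0.1916]
orientation: [[1.0, 0.002, -0.003], [0.002, -1.0, -0.001], [-0.003, 0.001, -1.0]]
wrist_force: [1.1, -0.0, -0.1]
grip_width: 0.0297
finger_force: 0.0
```

Emit:
{"fn": "jog_arm", "kwargs": {
  "commands": "0.3 -8 40 0 0; 0.3 -16 80 0 0; 0.3 -23 115 10 0; 0.3 -23 125 40 0; 0.3 -23 125 75 0"
}}

```text
time_s: 23.77
ee_pos: [0.4864, 0.0971, 0.1193]
orientation: [[1.0, -0.003, 0.005], [-0.003, -1.0, -0.001], [0.005, 0.001, -1.0]]
wrist_force: [0.7, -0.3, -1.0]
grip_width: 0.0298
finger_force: 0.0
```

Emit:
{"fn": "jog_arm", "kwargs": {
  "commands": "0.3 0 0 20 0; 0.3 0 0 30 0; 0.3 0 0 30 0; 0.3 0 0 30 0; 0.3 0 0 30 0"
}}

```text
time_s: 24.18
ee_pos: [0.4864, 0.1, 0.0897]
orientation: [[1.0, 0.001, 0.002], [0.001, -1.0, 0.0], [0.002, -0.0, -1.0]]
wrist_force: [-0.2, 0.9, 0.3]
grip_width: 0.0298
finger_force: 0.0
```

Run:
```python
from h import *
s=r.read_state();print(s['ee_pos'],s['grip_width'])
t=look("w16",[("pile",.486,.1,.022,.104)])
for lo,hi in((.03,.045),(.018,.0245)):
    P=zmap("w16",lo,hi);P=P[np.hypot(P[:,0]-.486,P[:,1]-.1)<.056];print(len(P),((P.max(0)+P.min(0))/2).round(4),np.ptp(P,0).round(4),np.median(P,0).round(4))
```

```text
[0.48642295 0.09998198 0.08974458] 0.02977448785932467
pile centre 0.4865 0.1005 D 0.10200000000000001 score 52.7
480 [0.4854 0.0994 0.0337] [0.0133 0.0132 0.0074] [0.4863 0.0997 0.0354]
19838 [0.4851 0.0995 0.0213] [0.1036 0.1036 0.0063] [0.4926 0.0997 0.0217]
```

Down 66 mm, to 0.024.

Emit:
{"fn": "jog_arm", "kwargs": {
  "commands": "0.3 -1 0 20 0; 0.3 -1 0 42 0; 0.3 -1 0 56 0; 0.3 -1 0 66 0; 0.3 -1 0 66 0"
}}

```text
time_s: 24.65
ee_pos: [0.4847, 0.0999, 0.0222]
orientation: [[1.0, 0.001, 0.001], [0.001, -1.0, 0.0], [0.001, -0.0, -1.0]]
wrist_force: [-0.5, 0.6, 0.0]
grip_width: 0.0299
finger_force: 0.0
```

Emit:
{"fn": "jog_arm", "kwargs": {
  "commands": "1 0 0 0 0; 1 0 0 0 0; 1 0 0 0 0; 1 0 0 0 0; 1 0 0 0 0"
}}

```text
time_s: 25.07
ee_pos: [0.4853, 0.0998, 0.0235]
orientation: [[1.0, 0.001, 0.002], [0.001, -1.0, 0.0], [0.002, -0.0, -1.0]]
wrist_force: [0.1, -0.3, 3.6]
grip_width: 0.0109
finger_force: 58.6
```

Emit:
{"fn": "jog_arm", "kwargs": {
  "commands": "1 0 0 -6 0; 1 0 0 -14 0; 1 0 0 -25 0; 1 0 0 -50 0; 1 0 0 -90 0"
}}

```text
time_s: 25.48
ee_pos: [0.4808, 0.0996, 0.1101]
orientation: [[1.0, 0.001, -0.009], [0.001, -1.0, -0.0], [-0.009, 0.0, -1.0]]
wrist_force: [1.0, -0.3, -0.6]
grip_width: 0.0107
finger_force: 58.6
```

Emit:
{"fn": "jog_arm", "kwargs": {
  "commands": "1 3 20 -20 0; 1 6 50 -35 0; 1 10 85 -35 0; 1 14 115 -35 0; 1 17 130 -35 0"
}}

```text
time_s: 25.9
ee_pos: [0.5019, -0.0331, 0.1492]
orientation: [[1.0, -0.001, 0.003], [-0.001, -1.0, -0.002], [0.003, 0.002, -1.0]]
wrist_force: [-0.2, 1.1, -0.7]
grip_width: 0.0107
finger_force: 58.7
```

Emit:
{"fn": "jog_arm", "kwargs": {
  "commands": "1 0 0 0 0; 1 0 0 0 0; 1 0 0 0 0; 1 0 0 0 0; 1 0 0 0 0"
}}

```text
time_s: 26.32
ee_pos: [0.501, -0.0292, 0.1472]
orientation: [[1.0, 0.002, -0.0], [0.002, -1.0, 0.0], [-0.0, -0.0, -1.0]]
wrist_force: [0.1, 0.7, -1.2]
grip_width: 0.0108
finger_force: 58.7
```

Run:
```python
from h import *
lidcheck("w17",.05,(.502,-.147),.0465)
cv2.imwrite("pics/w17.png",np.load("w17.npy")[:,:,::-1])
```

```text
tcp [ 0.501  -0.0292  0.1472] w 0.01083708651084293
rim pts 2978 centre [ 0.5022 -0.146 ] extent [ 0.4559 -0.194   0.044 ] [ 0.5482 -0.1009  0.0519]
```

View pics/w17.png

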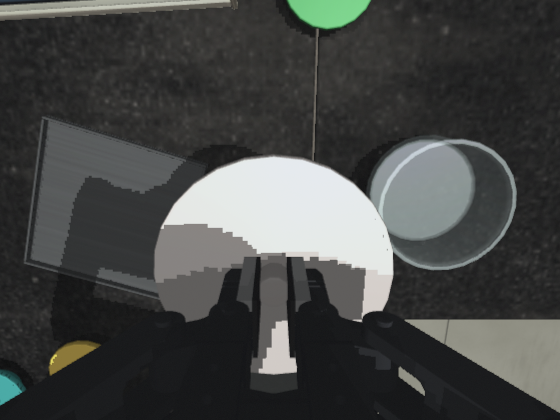

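lid_d is held level at (273,255). The dish's rim is at (448,204) px; its centre is (0.502, -0.1465).

Emit:
{"fn": "jog_arm", "kwargs": {
  "commands": "1 1 35 0 0; 1 1 72 0 0; 1 1 105 0 0; 1 1 117 0 0; 1 1 117 30 0"
}}

```text
time_s: 26.78
ee_pos: [0.5073, -0.1517, 0.1236]
orientation: [[1.0, -0.002, 0.013], [-0.002, -1.0, -0.007], [0.013, 0.007, -1.0]]
wrist_force: [1.7, -0.2, -0.3]
grip_width: 0.0106
finger_force: 58.8
```

Emit:
{"fn": "jog_arm", "kwargs": {
  "commands": "1 0 0 15 0; 1 0 0 25 0; 1 0 0 25 0; 1 0 0 25 0; 1 0 0 25 0"
}}

```text
time_s: 27.2
ee_pos: [0.5034, -0.1471, 0.0934]
orientation: [[1.0, 0.002, 0.002], [0.002, -1.0, -0.001], [0.002, 0.001, -1.0]]
wrist_force: [0.6, 0.2, -0.2]
grip_width: 0.0109
finger_force: 58.8
```

Run:
```python
from h import *
lidcheck("w18",.05,(.502,-.1465),.0465)
```

```text
tcp [ 0.5034 -0.1471  0.0934] w 0.010918028842018992
```

From 0.0925 down to a seat at about 0.0577.

Emit:
{"fn": "jog_arm", "kwargs": {
  "commands": "1 0 0 8 0; 1 0 0 16 0; 1 0 0 22 0; 1 0 0 27 0; 1 0 0 31 0"
}}

```text
time_s: 27.67
ee_pos: [0.502, -0.147, 0.0602]
orientation: [[1.0, 0.001, -0.001], [0.001, -1.0, 0.001], [-0.001, -0.001, -1.0]]
wrist_force: [0.9, 0.1, -1.5]
grip_width: 0.0109
finger_force: 58.8
```

Emit:
{"fn": "jog_arm", "kwargs": {
  "commands": "1 0 0 1 0; 1 0 0 2 0; 1 0 0 3 0; 1 0 0 3 0; 1 0 0 3 0"
}}

```text
time_s: 28.08
ee_pos: [0.5027, -0.1474, 0.0586]
orientation: [[1.0, 0.001, 0.0], [0.001, -1.0, -0.0], [0.0, 0.0, -1.0]]
wrist_force: [-0.7, -0.4, -1.1]
grip_width: 0.0105
finger_force: 58.8
```

Emit:
{"fn": "jog_arm", "kwargs": {
  "commands": "1 0 0 1 0; 1 0 0 1 0; 1 0 0 1 0; 1 0 0 1 0; 1 0 0 1 0"
}}

```text
time_s: 28.5
ee_pos: [0.5028, -0.1475, 0.0579]
orientation: [[1.0, 0.001, 0.001], [0.001, -1.0, -0.0], [0.001, 0.0, -1.0]]
wrist_force: [-0.7, 0.6, 2.9]
grip_width: 0.0108
finger_force: 59.2
```

Contact where expected. Releasing.

Emit:
{"fn": "jog_arm", "kwargs": {
  "commands": "0.4 0 0 0 0; 0.3 0 0 0 0; 0.3 0 0 0 0; 0.3 0 0 -2 0; 0.3 0 0 -10 0"
}}

```text
time_s: 28.92
ee_pos: [0.5013, -0.1467, 0.0661]
orientation: [[1.0, 0.001, -0.003], [0.001, -1.0, 0.002], [-0.003, -0.002, -1.0]]
wrist_force: [-1.0, -0.1, -0.2]
grip_width: 0.03
finger_force: 0.0
```

Emit:
{"fn": "jog_arm", "kwargs": {
  "commands": "0.3 0 0 -15 0; 0.3 0 0 -50 0; 0.3 0 0 -90 0; 0.3 0 0 -130 0; 0.3 0 0 -130 0"
}}

```text
time_s: 29.33
ee_pos: [0.5072, -0.1495, 0.208]
orientation: [[1.0, 0.001, 0.016], [0.001, -1.0, -0.008], [0.016, 0.008, -1.0]]
wrist_force: [1.3, -0.7, 1.5]
grip_width: 0.0299
finger_force: 0.0
```

Emit:
{"fn": "jog_arm", "kwargs": {
  "commands": "0.3 0 0 0 0; 0.3 0 0 0 0; 0.3 0 0 0 0; 0.3 0 0 0 0; 0.3 0 0 0 0"
}}

```text
time_s: 29.75
ee_pos: [0.5016, -0.1469, 0.1956]
orientation: [[1.0, 0.001, -0.003], [0.001, -1.0, 0.002], [-0.003, -0.002, -1.0]]
wrist_force: [-0.3, 0.2, -0.6]
grip_width: 0.03
finger_force: 0.0
```

Run:
```python
from h import *
s=r.read_state();print(s['ee_pos'],s['grip_width'])
t=look("w19",[("lid_d",.502,-.147,.056,.104)])
for lo,hi in((.064,.076),(.05,.061)):
    P=zmap("w19",lo,hi);P=P[np.hypot(P[:,0]-.502,P[:,1]+.147)<.06];print(len(P),((P.max(0)+P.min(0))/2).round(4),np.ptp(P,0).round(4),np.median(P,0).round(4))
p,d=grab_frame("scene");cv2.imwrite("pics/end.png",p[:,:,::-1])
```

```text
[ 0.50162408 -0.14686434  0.19556355] 0.03000070766220139
lid_d centre 0.504 -0.1475 D 0.10300000000000001 score 60.0
277 [ 0.5025 -0.1486  0.068 ] [0.0142 0.0128 0.0079] [ 0.5034 -0.1482  0.0697]
12911 [ 0.5027 -0.1485  0.0556] [0.1035 0.1033 0.0103] [ 0.5065 -0.149   0.0559]
```

View pics/end.png

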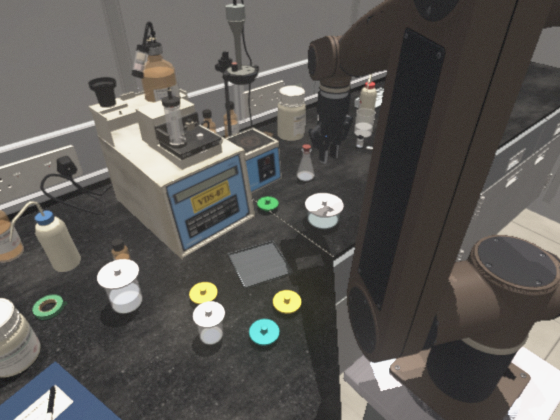

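The final view shows the lids level on the large beaker (119,275), the medium beaker (208,315) and the dish (323,207). The flask and the amber bottle stand where they were. The small beaker is hidden behind the arm, but I checked it after placing its lid. Handing in.

```bash
python3 -c "
from bench import r
print(r.close_job())"
```

```text
the job is handed in; nothing more can be done
None
```

All four lids measured level, centred and fully home on their own vessels right after placing, and the job was handed in at about 30 s; the hand-in returned no verdict.

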